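# Size a ring on the ring stick

### The job

Get the customer's gold ring sized: lift the ring stick clear of the upturned tip of its hook, take it off, and stand it upright, black handle down, fully home in the brass holder cup. Then take the gold ring from the blue pad and slip it over the eye of the standing stick so that it slides down and seats level on the taper, and let go. Do not drag the stick against the hook or let it fall over, and leave the silver ring, the navy ring box and the pen where they are.

Things in the scene. Friction and masses are not known exactly. Their poses are not given: they have to be found in the camera images.
- ring_stick: ring-sizing stick, 193 mm long, 0.15 kg, its z along it; origin at the centre of the foot. Black handle 24 mm in diameter (foot bevelled to 20 mm), z = 0 to 40 mm; steel taper with dark size lines from 24 mm diameter at z = 40 to 18 mm at z = 145; above that a wire eye. Starts hanging foot down by the eye on the hook, its x axis along the stand's x axis
- stick_eye (a point): top of the stick's wire eye: on the axis, middle of the wire, 191 mm above the foot. The eye is a rigid upright loop in the stick's y-z plane, 16 mm wide over all in y, 4.5 mm thick in x; its opening is 7 mm wide and 39 mm high (z = 150 to 189). Grip it from above across y, 20 to 35 mm below its top
- hook_stand: brass stand fixed to the table, origin at the centre of the underside of its foot disc (90 mm across); a 10 mm post with a ball end, 248 mm high, carries a 4 mm wire hook that runs along the stand's own -x
- hook_seat (a point): lowest point of the hook (wire centre) where the eye hangs, 79 mm out along the stand's -x and 222 mm above the table
- hook_tip (a point): top end of the upturned tip, 97 mm out along the stand's -x and 19 mm above hook_seat. To come off, the stick rises 19 to 33 mm from where it hangs (the eye's opening must span the whole tip) and then moves straight out along the stand's -x
- holder: holder cup fixed to the table: round dark wood base 88 mm across with a brass cup on it; origin at the centre of its underside, z up
- holder_floor (a point): centre of the cup's inner floor, 14 mm above the table, on which the stick's foot must stand; bore 27 mm in diameter
- holder_mouth (a point): centre of the cup's mouth, 62 mm above the table; the last 10 mm flare out to 37 mm inner diameter, outer 51 mm
- gold_ring: gold ring, a plain band 26.5 mm outside, 20.5 mm inside, 9 mm high, lying flat on the blue pad, whose top is 10 mm above the table; origin at the centre of its underside, z along its axis. On the stick it slides down to where the taper fills it, about z = 98 mm on the stick
- silver_ring: silver ring, 23 mm outside, 6 mm high, lying on the same pad (bystander); origin at the centre of its underside
- navy_box: small closed navy ring box, 50x50x42 mm (bystander); origin at the centre of its underside
- pen: blue ball pen lying on the table, 145 mm along its y (bystander); origin at the centre of its underside
Mind the look-alikes: they are no part of the job. Leave any green, purple or turquoise look-alike of the ring_stick alone.

How it is judged:
By the outcome, as a careful person would: the job done as asked, in the order asked, and still so for the second after the job is handed in, with the robot touching nothing.
It also fails if it takes over 64 s, if anything falls off the work surface, if the arm or the gripper's body presses on something with over 40 N, if the wrist force passes 120 N, or if a joint passes its speed limit or range.

### The arm

A 7-joint arm with a two-finger parallel gripper is mounted at the origin on a cart in front of the work surface, level with it; the furniture and walls round the work are solid. World frame = base frame: x ahead of the robot, y to its left, z up, the work surface at z = 0. Lengths are in m, angles in rad, forces in N, time in s.
With the tool pointing down it reaches from about 0.425 to 0.925 m from the base axis. Payload 6.8 kg.
Tool frame: the origin (TCP) lies on the front face of the gripper's body, between the roots of the fingers; the fingertips stand 73 mm ahead of it and the grasp point (between the pads) lies 54 mm ahead of it (env.nose_length is the distance from the TCP to the fingertips, in m); z points along the fingers, y is the line along which they close (so a half turn about z gives the same grasp; the last joint's range is limited). The gripper opens to 85 mm and grips with 20 to 120 N. Pads are 22 mm wide; open, the fingers measure 114 mm over their backs; the gripper's body (76 mm by 85 mm) begins 54 mm behind the grasp point. The pads swing forward as they close: fully open they stand 13 mm farther back than shut.
Start: joints at [1.053, 0.477, 0.022, 1.555, -0.011, 1.109, -0.083], TCP at [0.269, -0.619, 0.304] pointing down, gripper open.
Joint ranges: [-2.96, 2.96], [-0.34, 2.1], [-1.41, 1.46], [0.24, 2.44], [-1.37, 4.51], [0.17, 1.92], [-2.96, 2.96]. Speed limits (rad/s): [2.39, 2.39, 3.14, 3.14, 3.14, 3.14, 3.14].

### API

Orientations are given as a unit quaternion [w, x, y, z].
In Python, from cell import env, kin, camera, calibration, job gives the robot as it stands. The module is installed in compiled form; this text tells all that it offers. Calls block until the motion is done:
- env.reach(position, orientation): joint-space move of the TCP to a pose.
- env.movel(position, velocity=0.15, rot=None, stop_force=None): straight line of the TCP; rot=None keeps the orientation; velocity is the mean speed in m/s. With stop_force (N) it stops when the force on the tool has changed by that much, and returns True; else False.
- env.goto_joints(angles): joint-space move.
- env.grip(opening, f_grip=None): finger opening in m; f_grip is the grip in N (None keeps the last); returns when the fingers have stopped.
- env.dwell(seconds).
- kin.inverse_kinematics(position, orientation): joint angles nearest the present ones, or None.
- env.get_state(): the state.
- camera(name): name is "scene" or "top"; returns (picture, depth): 384x512x3 uint8, blue, green, red; 384x512 float32, m along the optical axis (not along the pixel's ray), 0 where there is no reading.
- calibration(name): a dict with "fx", "fy", "cx", "cy" (pixels), "k1" (the pictures are not rectified: a ray, as slopes to the right and down, at radius r is drawn at 1 + k1 r^2 times it, then the intrinsics apply), "rvec" (rotation vector, rad) and "tvec" (3), from world to camera coordinates, as OpenCV has them. Camera axes: x right, y down, z forward; pixel columns grow to the right and rows downward; lengths in m; the calibration is good to about 2 mm. A picture is of the moment at which its call begins. calibration takes no time and is no camera call.
A pose or a line that the arm cannot do raises env.PlanningError and nothing moves.
- job.job_done(): hands the job in; it is judged then, once.
The state is a dict: "time": time; "qpos": joint angles; "joint_velocities": joint speeds; "joint_torque": joint torques, N m; "tcp_pos": TCP position; "orientation": TCP orientation; "force": force on the tool from outside, world axes, zero at the start; "torque": the same for the moment, N m; "opening": finger opening in m; "gripper_force": force on a finger pad.
Only numpy, scipy, OpenCV 4.12 (cv2) and the standard library are available. Lean on these libraries where they do the work, as an engineer would, in place of code of your own. Each camera call takes 0.05 s, during which the arm holds its last target. There are 200 camera calls.

## Working session

There is one attempt and no reset: what is moved stays moved. The work goes in short steps, each a Python script; the robot and the scene stay as the last script left them, time stands still between calls to the robot, and variables do not carry over. Pictures are saved under pics/ and viewed, at most 10 in all, crops included, and the job is handed in when it is done.

```bash
mkdir -p pics; cat > h.py <<'E'
import numpy as np, cv2
from cell import env, kin, camera, calibration, job
def K(c): return np.array([[c["fx"],0,c["cx"]],[0,c["fy"],c["cy"]],[0,0,1.]]), np.array([c["k1"],0,0,0,0.])
def ext(c): return cv2.Rodrigues(np.array(c["rvec"],float))[0], np.array(c["tvec"],float).reshape(3)
def ray(name,uv):
    c=calibration(name);k,d=K(c);R,t=ext(c)
    p=cv2.undistortPoints(np.array(uv,float).reshape(-1,1,2),k,d).reshape(-1,2)
    return -R.T@t, np.c_[p,np.ones(len(p))]@R
def plane(name,uv,z):
    o,r=ray(name,uv); return o+r*((z-o[2])/r[:,2])[:,None]
def deproj(name,uv,depth):
    o,r=ray(name,uv); return o+r*np.array(depth).reshape(-1,1)
def proj(name,P):
    c=calibration(name);k,d=K(c)
    return cv2.projectPoints(np.array(P,float).reshape(-1,1,3),np.array(c["rvec"],float),np.array(c["tvec"],float),k,d)[0].reshape(-1,2)
def cloud(name,depth):
    v,u=np.mgrid[0:384,0:512]; return deproj(name,np.c_[u.ravel(),v.ravel()],depth.ravel()).reshape(384,512,3)
E
python3 - <<'E'
from h import *
for n in("scene","top"):
    im,d=camera(n); np.savez(f"pics/{n}0.npz",im=im,d=d)
    cv2.imwrite(f"pics/{n}0.png",cv2.resize(im,(800,600),interpolation=cv2.INTER_CUBIC))
    c=calibration(n);R,t=ext(c);print(n,-R.T@t,R[2],c["fx"],c["k1"],(d==0).mean())
print(env.get_state())
E
```

```text
scene [-0.03974695  0.15612832  0.88121752] [ 0.58184203 -0.3075073  -0.75292703] 407.95006930478974 0.03365237500903782 0.003931681315104167
top [ 0.48130568 -0.17723744  1.23243599] [ 0.05304837  0.01946318 -0.99840225] 423.57329501998885 -0.13855197936819463 0.003957112630208333
{'time': 0.1, 'qpos': array([ 1.05288646,  0.47772871,  0.02235136,  1.55630458, -0.01148098,
        1.10930192, -0.08310988]), 'joint_velocities': array([-0.00025344, -0.0008563 ,  0.00023865, -0.00153439,  0.00210508,
        0.00079544,  0.0005886 ]), 'joint_torque': array([ 4.57263552e-03, -5.97769582e+01,  1.61414132e+00, -2.81957406e+01,
        1.28562329e-02,  4.96326669e-03, -2.14706682e-05]), 'tcp_pos': array([ 0.2687779 , -0.61875087,  0.30303573]), 'orientation': array([-7.73283108e-04,  9.79078855e-01,  2.03479590e-01, -2.31198989e-04]), 'force': array([ 0.0921986 ,  0.35216309, -0.37867116]), 'torque': array([-0.00724225, -0.04865176, -0.01016179]), 'gripper_force': 0.0, 'opening': 0.0853507693181062}
```

View pics/scene0.png

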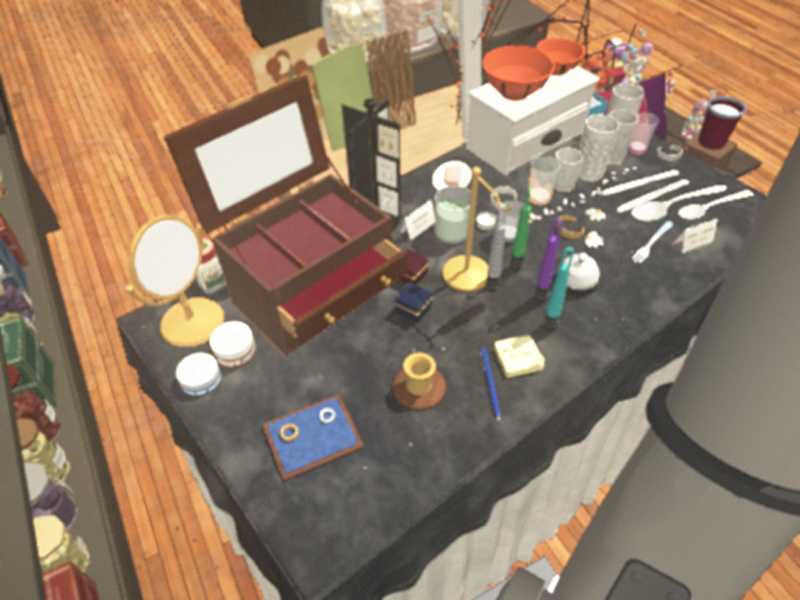

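View pics/top0.png

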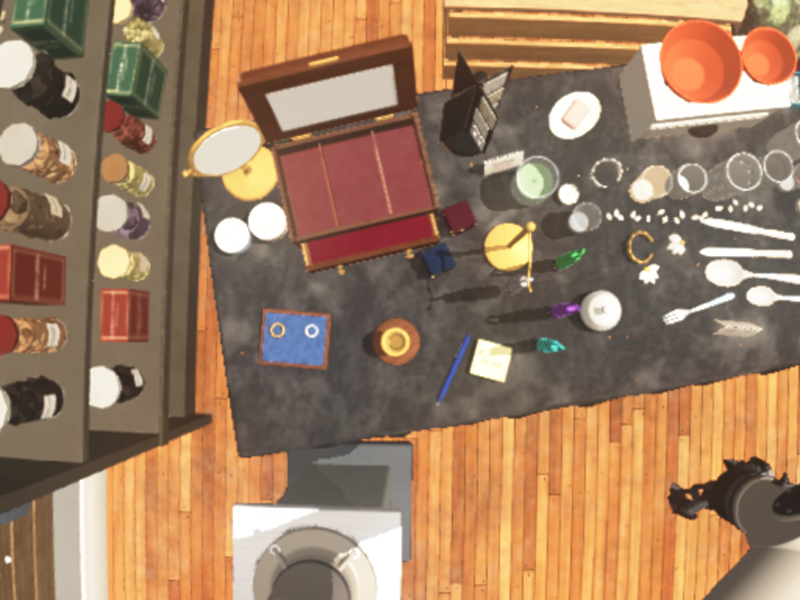

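The scene view shows the grey steel stick hanging on the brass hook at (498,240). The possible mix-ups are green (522,230), purple (550,255) and turquoise (565,285), all standing separately. I choose the grey one on the hook. In the top view, the stand foot is at (508,246), the hook end/eye at (526,284), the cup at (396,342), the gold ring at (278,330) and the silver ring at (312,330). Next is the close crop and the measurements.

```bash
python3 - <<'E'
from h import *
S=np.load("pics/scene0.npz");T=np.load("pics/top0.npz")
a=cv2.resize(S["im"][100:185,285:390],None,fx=4,fy=4,interpolation=cv2.INTER_CUBIC)[:,:400]
b=cv2.resize(T["im"][135:191,300:350],None,fx=6,fy=6,interpolation=cv2.INTER_CUBIC)
o=np.zeros((345,710,3),np.uint8);o[:340,:400]=a[:340];o[:336,405:705]=b
cv2.imwrite("pics/crop1.png",o)
for n,D in(("scene",S),("top",T)):
    im,d=D["im"],D["d"];hsv=cv2.cvtColor(im,cv2.COLOR_BGR2HSV);P=cloud(n,d)
    print(n)
    for nm,lo,hi in(("brass",(15,110,90),(32,255,255)),("blue",(105,110,60),(125,255,255)),):
        m=cv2.inRange(hsv,lo,hi);k,l,st,ce=cv2.connectedComponentsWithStats(m)
        for i in range(1,k):
            if st[i,4]>=25:
                q=P[(l==i)&(d>0)]
                if len(q): print(nm,st[i],ce[i].round(1),np.median(q,0).round(4),q[:,2].min().round(3),q[:,2].max().round(3))
E
```

```text
scene
brass [144   0  10  11  26] [148.5   4.8] [ 3.6019 -0.7418 -0.7421] -0.754 -0.729
brass [418   0  31  14  68] [431.2   4.8] [ 2.3914 -2.859  -0.7402] -0.76 -0.724
brass [470   6  22  11  36] [480.5  10.6] [ 2.0956 -3.1299 -0.7435] -0.757 -0.729
brass [117  14  26  34 108] [129.7  30.2] [ 3.2635 -0.4597 -0.7423] -0.759 -0.724
brass [ 96  16  25  40 101] [105.6  32.5] [ 3.3537 -0.2785 -0.7417] -0.756 -0.727
brass [453  16  28  14  62] [467.6  22.8] [ 1.99   -2.875  -0.7421] -0.759 -0.728
brass [86 18 12 16 59] [91.5 26.2] [ 3.4841 -0.2066 -0.7442] -0.766 -0.728
brass [113  21  15  21  34] [119.9  31.1] [ 3.2707 -0.3839 -0.7385] -0.754 -0.727
brass [390  21  12   6  40] [396.6  23. ] [ 2.2854 -2.3983 -0.7429] -0.76 -0.734
brass [34 25  6 11 27] [37.1 28.9] [ 3.6455  0.1885 -0.7424] -0.753 -0.728
brass [169  27  20  12  57] [178.6  32.6] [ 1.5564 -0.3447  0.0396] -0.705 0.059
brass [237  26  29  56 759] [252.4  55.1] [ 1.476  -0.651  -0.1188] -0.521 0.028
brass [159  30  10  21  49] [162.7  38.7] [ 1.5479 -0.2627  0.0112] -0.756 0.058
brass [416  33  17  12 121] [422.5  39.2] [ 1.9
[... 8340 characters left out ...]
] [412.4 368.2] [-0.2496 -0.8932 -0.7419] -0.753 -0.726
brass [109 363   5   8  27] [111.2 367.4] [-0.2775  0.5452 -0.7384] -0.749 -0.731
brass [335 365   7  19 119] [337.9 374.2] [-0.2721 -0.5347 -0.7403] -0.754 -0.73
brass [282 371   5   8  31] [284. 374.] [-0.2715 -0.2804 -0.7399] -0.752 -0.726
brass [289 374   6  10  60] [291.5 378.5] [-0.295  -0.3162 -0.7409] -0.749 -0.726
brass [418 374   4  10  30] [419.6 378.5] [-0.2993 -0.9319 -0.7416] -0.748 -0.731
brass [101 376   6   8  47] [103.6 379.6] [-0.3413  0.5846 -0.7387] -0.751 -0.723
blue [169 203  39  30 723] [189.5 219.2] [0.4553 0.0403 0.0097] 0.002 0.017
blue [281 215  20  41 117] [290.6 234.6] [ 0.4188 -0.2509  0.0072] -0.002 0.012
```

View pics/crop1.png

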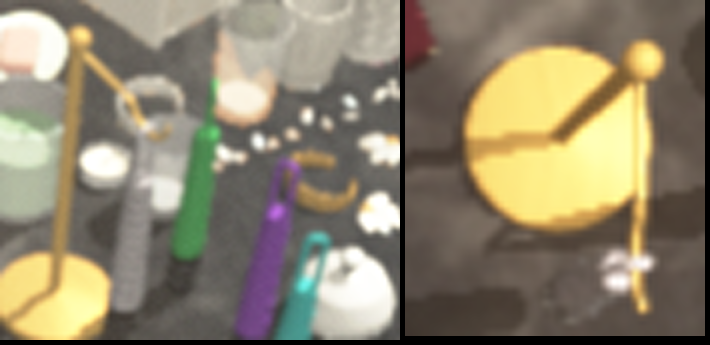

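The crop confirms the choice: the grey steel stick hangs on the brass hook, with the green, purple and turquoise ones standing clear of it. In the top view, the ball is at (339.7,145), the hook tip at about (339.7,186.5) and the eye at about (337,180). The hook runs nearly along world -x.

```bash
cat >> h.py <<'E'
from scipy.optimize import least_squares
def circ(P):
    f=lambda p:np.hypot(P[:,0]-p[0],P[:,1]-p[1])-p[2]
    r=least_squares(f,[*P[:,:2].mean(0),.02],loss="soft_l1",f_scale=.001); return r.x.round(4)
def tri(us,ut):
    (o1,a),(o2,b)=ray("scene",us),ray("top",ut);A=[];B=[]
    for o,r in((o1,a[0]),(o2,b[0])):
        r=r/np.linalg.norm(r);M=np.eye(3)-np.outer(r,r);A.append(M);B.append(M@o)
    x=np.linalg.lstsq(np.vstack(A),np.hstack(B),rcond=None)[0]
    return x.round(4), [np.linalg.norm(M@x-q).round(4) for M,q in zip(A,B)]
E
python3 - <<'E'
from h import *
D={n:np.load(f"pics/{n}0.npz") for n in("scene","top")}
P={n:cloud(n,D[n]["d"]) for n in D}
def outline(n,m,z):
    c=max(cv2.findContours(m.astype(np.uint8),cv2.RETR_EXTERNAL,cv2.CHAIN_APPROX_NONE)[0],key=cv2.contourArea).reshape(-1,2)
    return circ(plane(n,c,z)),len(c)
for n,foot,cup in(("scene",(298,175),(268,235)),("top",(320,158),(252.5,218))):
    im=D[n]["im"];hsv=cv2.cvtColor(im,cv2.COLOR_BGR2HSV);p=P[n];Z=p[...,2]
    br=cv2.inRange(hsv,(13,90,70),(34,255,255))>0
    v,u=np.mgrid[0:384,0:512]
    for nm,c,z,w in(("foot",foot,.011,30),("cup",cup,.062,16)):
        m=br&(np.hypot(u-c[0],v-c[1])<w)&(abs(Z-z)<(.012 if nm=="cup" else .008))
        m=cv2.morphologyEx(m.astype(np.uint8),cv2.MORPH_CLOSE,np.ones((5,5)))
        print(n,nm,*outline(n,m,z))
    # wood base: by height & location
    # rings on the pad: find non-blue inside pad
    blue=cv2.inRange(hsv,(100,80,40),(130,255,255))
    pad=((v>195)&(v<240)&(u>160)&(u<215)) if n=="top" else ((v>250)&(v<310)&(u>165)&(u<235))
    b=(blue>0)&pad
    h=cv2.convexHull(np.argwhere(b)[:,::-1].astype(np.int32));f=np.zeros((384,512),np.uint8);cv2.fillConvexPoly(f,h,1)
    # holes filled: rings outside contours
    cs=cv2.findContours(((f>0)&~(blue>0)).astype(np.uint8),cv2.RETR_EXTERNAL,cv2.CHAIN_APPROX_NONE)[0]
    for c in cs:
        if cv2.contourArea(c)>25:
            q=c.reshape(-1,2);i=np.zeros_like(f);cv2.drawContours(i,[c],-1,1,-1)
            print(n,"ring?",q.mean(0).round(1),len(q),circ(plane(n,q,.0145)),im[i>0].mean(0).round(),p[i>0].mean(0).round(4))
    # high brass things: ball/hook
    m=br&(Z>.2)&(np.hypot(u-foot[0],v-foot[1])<70); 
    q=p[m]; print(n,"hook pts",len(q)); o=np.argsort(q[:,0]); print(np.c_[q,np.argwhere(m)[:,::-1]][o][::max(1,len(o)//14)].round(3))
E
```

```text
scene foot [ 0.6418 -0.3438  0.0432] 74
scene cup [ 0.465  -0.1408  0.024 ] 50
scene ring? [184.8 276.3] 37 [0.4835 0.0764 0.016 ] [141. 155. 169.] [0.4852 0.0761 0.0115]
scene ring? [208.8 265.3] 29 [0.483  0.0136 0.0132] [211. 195. 185.] [0.4854 0.013  0.0105]
scene hook pts 106
[[-4.00e-02  1.56e-01  8.81e-01  2.75e+02  2.37e+02]
 [ 5.62e-01 -3.51e-01  2.22e-01  3.23e+02  1.34e+02]
 [ 5.81e-01 -3.51e-01  2.30e-01  3.19e+02  1.27e+02]
 [ 5.92e-01 -3.50e-01  2.32e-01  3.16e+02  1.24e+02]
 [ 6.10e-01 -3.49e-01  2.36e-01  3.12e+02  1.19e+02]
 [ 6.25e-01 -3.50e-01  2.34e-01  3.09e+02  1.16e+02]
 [ 6.38e-01 -3.50e-01  2.32e-01  3.06e+02  1.14e+02]
 [ 6.39e-01 -3.52e-01  2.45e-01  3.07e+02  1.09e+02]
 [ 6.40e-01 -3.54e-01  2.41e-01  3.07e+02  1.10e+02]
 [ 6.41e-01 -3.47e-01  2.21e-01  3.04e+02  1.17e+02]
 [ 6.42e-01 -3.47e-01  2.24e-01  3.04e+02  1.16e+02]
 [ 6.42e-01 -3.46e-01  2.11e-01  3.03e+02  1.20e+02]
 [ 6.43e-01 -3.49e-01  2.12e-01  3.04e+02  1.19e+02]
 [ 6.44e-01 -3.45e-01  2.00e-01  3.02e+02  1.23e+02]
 [ 6.45e-01 -3.45e-01  2.44e-01  3.03e+02  1.09e+02]
 [ 6.50e-01 -3.45e-01  
[... 473 characters left out ...]
02]
 [ 5.840e-01 -3.490e-01  2.320e-01  3.380e+02  1.710e+02]
 [ 5.910e-01 -3.510e-01  2.330e-01  3.390e+02  1.680e+02]
 [ 6.000e-01 -3.480e-01  2.360e-01  3.380e+02  1.640e+02]
 [ 6.170e-01 -3.490e-01  2.330e-01  3.380e+02  1.570e+02]
 [ 6.290e-01 -3.510e-01  2.340e-01  3.390e+02  1.520e+02]
 [ 6.380e-01 -3.480e-01  2.350e-01  3.380e+02  1.480e+02]
 [ 6.400e-01 -3.490e-01  2.050e-01  3.360e+02  1.490e+02]
 [ 6.420e-01 -3.520e-01  2.440e-01  3.400e+02  1.460e+02]
 [ 6.440e-01 -3.450e-01  2.000e-01  3.340e+02  1.480e+02]
 [ 6.440e-01 -3.450e-01  2.120e-01  3.350e+02  1.470e+02]
 [ 6.460e-01 -3.450e-01  2.130e-01  3.350e+02  1.460e+02]
 [ 6.490e-01 -3.570e-01  2.420e-01  3.420e+02  1.430e+02]]
```

```bash
python3 - <<'E'
from h import *
for n in("scene","top"):
    D=np.load(f"pics/{n}0.npz");im,d=D["im"],D["d"];hsv=cv2.cvtColor(im,cv2.COLOR_BGR2HSV);P=cloud(n,d);Z=P[...,2]
    br=cv2.inRange(hsv,(13,90,70),(34,255,255))>0
    m=br&(Z>.215)&(abs(P[...,1]+.35)<.02)&(P[...,0]>.53)&(P[...,0]<.625);q=P[m]
    k=np.polyfit(q[:,0],q[:,1],1);print(n,"hook line slope",k[0].round(3),"y@.564",np.polyval(k,.564).round(4),"n",len(q),"xmin",q[:,0].min().round(4))
    m=br&(Z>.236)&(Z<.26)&(abs(P[...,1]+.35)<.02)&(abs(P[...,0]-.643)<.02); v,u=np.nonzero(m);print(" ball px",u.mean(),v.mean(),P[m].mean(0).round(4),plane(n,[[u.mean(),v.mean()]],.245).round(4))
    st=(hsv[...,1]<70)&(abs(P[...,0]-.564)<.04)&(abs(P[...,1]+.35)<.04)&(Z>.03)&(Z<.24)
    for a in np.arange(.03,.23,.03):
        q=P[st&(Z>=a)&(Z<a+.03)]
        if len(q)>2: print("  stick",a.round(2),len(q),np.median(q,0).round(4),np.ptp(q[:,:2],axis=0).round(3))
    for nm,lo,hi in(("green",(50,90,30),(75,255,255)),("turq",(80,90,40),(97,255,255)),("purple",(128,80,30),(155,255,255))):
        m=(cv2.inRange(hsv,lo,hi)>0)&(Z>.02)&(Z<.3)&(P[...,0]<.8)&(P[...,1]<-.3);q=P[m]
        print(" ",nm,len(q),np.percentile(q,[2,50,98],axis=0).round(3).tolist() if len(q) else "")
    m=(Z>.03)&(Z<.35)&(P[...,0]>.38)&(P[...,0]<.62)&(P[...,1]>-.46)&(P[...,1]<.15)
    k,l,s,c=cv2.connectedComponentsWithStats(m.astype(np.uint8))
    for i in range(1,k):
        if s[i,4]>12: q=P[l==i];print("  obst",s[i,4],q.min(0).round(3),q.max(0).round(3))
for y in (0,np.pi/2):
    q=[0,np.cos(y/2),np.sin(y/2),0]
    for p in([.564,-.349,.33],[.465,-.143,.35],[.483,.077,.2]): print(y,p,kin.inverse_kinematics(p,q))
E
```

```text
scene hook line slope 0.013 y@.564 -0.3502 n 30 xmin 0.557
 ball px 304.6 109.96 [ 0.642  -0.3475  0.2424] [[ 0.6392 -0.3454  0.245 ]]
  stick 0.03 43 [ 0.5589 -0.343   0.0486] [0.016 0.017]
  stick 0.06 52 [ 0.5584 -0.3436  0.075 ] [0.012 0.022]
  stick 0.09 64 [ 0.5598 -0.3435  0.1046] [0.022 0.021]
  stick 0.12 75 [ 0.561  -0.3432  0.1359] [0.019 0.018]
  stick 0.15 76 [ 0.5605 -0.344   0.1668] [0.017 0.02 ]
  stick 0.18 50 [ 0.5656 -0.3498  0.1878] [0.014 0.019]
  stick 0.21 23 [ 0.565  -0.3486  0.2234] [0.026 0.014]
  green 193 [[0.602, -0.446, 0.04], [0.608, -0.436, 0.095], [0.619, -0.431, 0.157]]
  turq 277 [[0.453, -0.413, 0.041], [0.46, -0.402, 0.099], [0.472, -0.397, 0.189]]
  purple 268 [[0.515, -0.438, 0.042], [0.521, -0.429, 0.102], [0.533, -0.424, 0.187]]
  obst 443 [ 0.547 -0.359  0.035] [ 0.619 -0.336  0.24 ]
  obst 278 [ 0.601 -0.452  0.03 ] [ 0.619 -0.43   0.194]
  obst 319 [ 0.513 -0.447  0.03 ] [ 0.534 -0.422  0.192]
  obst 338 [ 0.452 -0.417  0.03 ] [ 0.473 -0.396  0.192]
  obst 898 [ 0.581 -0.141  0.074] [0.62  0.017 0.13 ]
  obst 13 [ 0.611 -0.17   0.101] [ 0.6
[... 1429 characters left out ...]
  4.36961278e-01 -1.87244056e-03  1.55581797e+00
  8.68587881e-04  1.14881422e+00 -1.11137931e+00]
0 [0.465, -0.143, 0.35] [ 0.37349943  0.1314247  -0.22288795  1.92441626  0.03269127  1.08918622
 -1.43347201]
0 [0.483, 0.077, 0.2] [ 0.1320415   0.35356247 -0.49587237  2.06134004  0.23633352  0.78045726
 -2.07787276]
1.5707963267948966 [0.564, -0.349, 0.33] [ 0.68070262  0.45677474 -0.31083892  1.53863373  0.14708751  1.16925042
  0.34215603]
1.5707963267948966 [0.465, -0.143, 0.35] [ 0.58770941  0.15116253 -0.46008788  1.91148771  0.075267    1.09561263
  0.09768229]
1.5707963267948966 [0.483, 0.077, 0.2] [ 0.28855996  0.39230377 -0.68867476  2.05180258  0.34195852  0.81039573
 -0.60224627]
```

The stick's eye is at about (0.565,-0.350) and the hook line is at y=-0.350 with a slope of about 0.015, both agreeing in the two views. The heights match: hook top at 0.24, seat at 0.222. I'll approach and grip now.

```bash
cat >> h.py <<'E'
def Q(y): return [0,np.cos(y/2),np.sin(y/2),0]
def s(l=""):
    t=env.get_state();print(l,round(t["time"],2),t["tcp_pos"].round(4),"F",t["force"].round(1),"T",t["torque"].round(2),"op",round(t["opening"],4),"gf",round(t["gripper_force"],1))
def snap(nm,box=None):
    for n in("scene","top"):
        im,d=camera(n);np.savez(f"pics/{n}{nm}.npz",im=im,d=d)
E
python3 - <<'E'
from h import *
p=env.get_state()["tcp_pos"]
env.movel([p[0],p[1],.40],velocity=.2)
env.grip(.045,40)
env.reach([.565,-.350,.40],Q(.015)); s("above")
r=env.movel([.565,-.350,.2525],velocity=.08,stop_force=6); s(f"down {r}")
snap("1")
o=[cv2.resize(np.load(f"pics/{n}1.npz")["im"][a:a+100,b:b+100],(395,395),interpolation=cv2.INTER_CUBIC) for n,a,b in(("scene",80,275),("top",120,290))]
cv2.imwrite("pics/v1.png",np.hstack(o))
E
```

```text
above 2.69 [ 0.564  -0.3516  0.4   ] F [-0.3 -1.   0.7] T [-0.04 -0.01 -0.02] op 0.0451 gf 0.0
down False 4.68 [ 0.5652 -0.3501  0.253 ] F [ 0.1  0.1 -0.5] T [-0.02  0.07 -0.01] op 0.045 gf 0.0
```

View pics/v1.png

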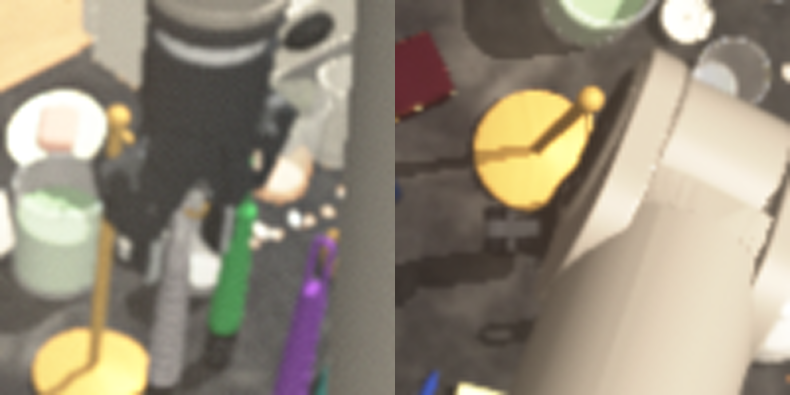

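The scene crop shows the eye at (195,210), between the two fingers at (155,260) and (232,220). The arm hides it from above. I'll grip, then lift gently.

```bash
python3 - <<'E'
from h import *
env.grip(.008,40); s("grip")
r=env.movel([.565,-.350,.2525+.026],velocity=.04,stop_force=5); s(f"lift {r}")
E
```

```text
grip 5.16 [ 0.565  -0.3507  0.2528] F [-0.4 -2.6 -0.5] T [-0.45 -0.03  0.01] op 0.0145 gf 39.1
lift False 5.96 [ 0.5651 -0.3498  0.2785] F [-0.1 -0.3 -0.7] T [-0.1  -0.01 -0.04] op 0.0151 gf 39.1
```

```bash
python3 - <<'E'
from h import *
r=env.movel([.485,-.3512,.2785],velocity=.05,stop_force=5); s(f"out {r}")
snap("2")
o=[cv2.resize(np.load(f"pics/{n}2.npz")["im"][a:a+100,b:b+100],(395,395),interpolation=cv2.INTER_CUBIC) for n,a,b in(("scene",100,275),("top",130,290))]
cv2.imwrite("pics/v2.png",np.hstack(o))
E
```

```text
out False 7.71 [ 0.4853 -0.3511  0.2785] F [ 0.4  0.3 -2.4] T [0.02 0.01 0.02] op 0.0149 gf 39.1
```

View pics/v2.png

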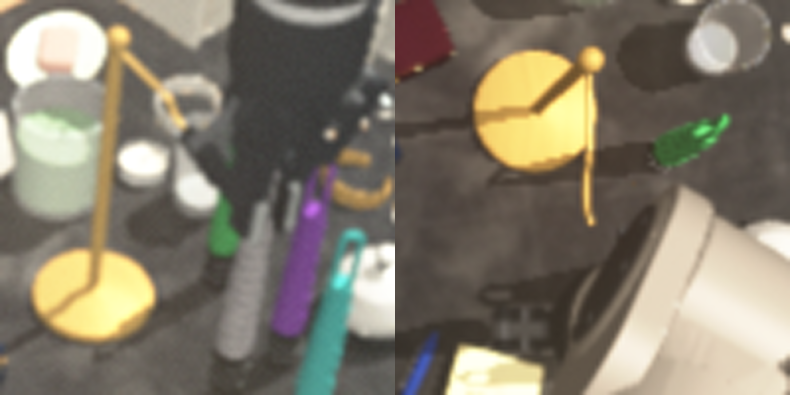

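The stick is off the hook and clear: taper in the scene crop at (245,280), bare hook in the top crop at (590,220). Next I carry it over the cup and check its axis there.

```bash
python3 - <<'E'
from h import *
env.movel([.485,-.3512,.34],velocity=.15)
env.movel([.465,-.1425,.34],velocity=.15,rot=Q(0)); env.dwell(.2); s("over")
snap("3")
for n in("scene","top"):
    D=np.load(f"pics/{n}3.npz");P=cloud(n,D["d"]);Z=P[...,2];near=(np.hypot(P[...,0]-.465,P[...,1]+.1425)<.03)
    for a in np.arange(.08,.28,.02):
        v,u=np.nonzero(near&(Z>=a)&(Z<a+.02)); q=P[v,u]
        if len(q)>8: print(n,a.round(2),len(q),q.mean(0).round(4),q[:,:2].min(0).round(4),q[:,:2].max(0).round(4))
    q=P[near&(Z>.055)&(Z<.07)];print(n,"cup rim",len(q),q.mean(0).round(4) if len(q) else "")
cv2.imwrite("pics/v3.png",cv2.resize(np.load("pics/scene3.npz")["im"][140:270,210:340],(520,520),interpolation=cv2.INTER_CUBIC))
E
```

```text
over 10.12 [ 0.465  -0.1431  0.3399] F [-0.1  0.8 -1.4] T [ 0.02 -0.01  0.02] op 0.0149 gf 39.1
scene 0.12 41 [ 0.4612 -0.1358  0.1318] [ 0.4552 -0.1504] [ 0.4732 -0.1284]
scene 0.14 61 [ 0.4604 -0.1359  0.1502] [ 0.4545 -0.1489] [ 0.4744 -0.1281]
scene 0.16 61 [ 0.4604 -0.1361  0.1702] [ 0.4556 -0.1482] [ 0.4729 -0.1277]
scene 0.18 59 [ 0.4604 -0.1364  0.1903] [ 0.4558 -0.148 ] [ 0.4708 -0.129 ]
scene 0.2 65 [ 0.4609 -0.1374  0.2103] [ 0.4561 -0.1484] [ 0.4722 -0.1299]
scene 0.22 60 [ 0.4619 -0.137   0.23  ] [ 0.4564 -0.1483] [ 0.4754 -0.1302]
scene 0.24 56 [ 0.4612 -0.1384  0.2492] [ 0.4568 -0.1479] [ 0.4682 -0.131 ]
scene 0.26 86 [ 0.4596 -0.1405  0.2719] [ 0.4525 -0.1615] [ 0.4723 -0.1201]
scene cup rim 165 [ 0.4684 -0.1427  0.0594]
top cup rim 0
```

View pics/v3.png

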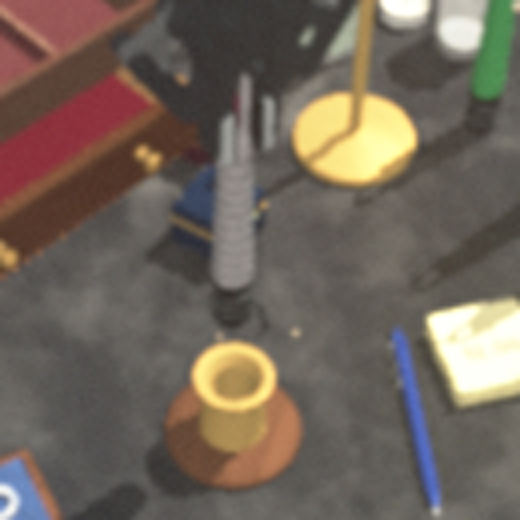

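The stick hangs vertically, with its foot at about z 0.122 over the cup (crop: stick (232,300), mouth (235,375)). Lowering it.

```bash
python3 - <<'E'
from h import *
r=env.movel([.465,-.1427,.245],velocity=.08,stop_force=8); s(f"in {r}")
if not r:
    r=env.movel([.465,-.1427,.222],velocity=.03,stop_force=6); s(f"home {r}")
E
```

```text
in False 11.56 [ 0.4648 -0.1429  0.2451] F [-1.5 -2.5 -3.2] T [-0.76  0.22  0.01] op 0.0148 gf 39.1
home True 12.08 [ 0.4652 -0.1431  0.2312] F [-1.2 -0.4  5.4] T [-0.13  0.28 -0.07] op 0.0151 gf 40.3
```

It touched bottom at TCP 0.2312, against an expected 0.2315, so it is home. I'll release, retreat and measure the standing stick.

```bash
python3 - <<'E'
from h import *
env.grip(.03); env.dwell(.2); s("open")
env.grip(.045)
env.movel([.465,-.1431,.32],velocity=.12)
env.reach([.483,.077,.25],Q(0)); s("ring")
snap("4")
for n in("scene","top"):
    D=np.load(f"pics/{n}4.npz");P=cloud(n,D["d"]);Z=P[...,2];near=(np.hypot(P[...,0]-.465,P[...,1]+.1425)<.03)
    for a in np.arange(.06,.22,.015):
        v,u=np.nonzero(near&(Z>=a)&(Z<a+.015)); q=P[v,u]
        if len(q)>3: print(n,a.round(3),len(q),q.mean(0).round(4),q[:,:2].min(0).round(4),q[:,:2].max(0).round(4),"z",q[:,2].max().round(4))
o=[cv2.resize(np.load(f"pics/{n}4.npz")["im"][a:a+100,b:b+100],(395,395),interpolation=cv2.INTER_CUBIC) for n,a,b in(("scene",170,210),("top",170,200))]
cv2.imwrite("pics/v4.png",np.hstack(o))
E
```

```text
open 12.58 [ 0.4641 -0.1436  0.2307] F [-0.3 -0.5  0.4] T [ 0.06  0.01 -0.01] op 0.0301 gf 0.0
ring 14.7 [0.4832 0.0756 0.2499] F [ 0.5 -0.3  0.2] T [-0.01  0.03  0.03] op 0.0448 gf 0.0
scene 0.06 87 [ 0.4627 -0.1388  0.0637] [ 0.4434 -0.1656] [ 0.4898 -0.117 ] z 0.0742
scene 0.075 32 [ 0.4606 -0.137   0.0821] [ 0.4555 -0.1464] [ 0.4695 -0.1304] z 0.0892
scene 0.09 36 [ 0.4615 -0.1363  0.0975] [ 0.4554 -0.1469] [ 0.4735 -0.1303] z 0.1048
scene 0.105 36 [ 0.4609 -0.1372  0.1123] [ 0.4567 -0.1469] [ 0.4715 -0.131 ] z 0.1194
scene 0.12 33 [ 0.4612 -0.1378  0.1274] [ 0.4568 -0.147 ] [ 0.4676 -0.1315] z 0.1348
scene 0.135 33 [ 0.4616 -0.1379  0.1423] [ 0.4573 -0.1469] [ 0.4681 -0.1315] z 0.15
scene 0.15 53 [ 0.464  -0.1398  0.1588] [ 0.4575 -0.149 ] [ 0.4751 -0.1323] z 0.1643
scene 0.165 15 [ 0.4659 -0.1399  0.1722] [ 0.4641 -0.147 ] [ 0.4688 -0.1328] z 0.1789
scene 0.18 20 [ 0.4665 -0.1406  0.1874] [ 0.4645 -0.147 ] [ 0.4694 -0.1333] z 0.1947
scene 0.195 17 [ 0.4663 -0.1396  0.2017] [ 0.4647 -0.1461] [ 0.4689 -0.133 ] z 0.2064
top 0.06 84 [ 0.4649 -0.145   0.0624] [ 0.4417 -0.1668] [ 0.4887 -0.1223] z 0.0713
top 0.12 5 [ 0.4684 -0.1463  0.1245] [ 0.457  -0.1517] [ 0.4752 -0.1409] z 0.1322
top 0.15 21 [ 0.4653 -0.1448  0.1607] [ 0.4576 -0.1524] [ 0.4729 -0.1372] z 0.1643
top 0.165 9 [ 0.4656 -0.1442  0.1659] [ 0.4578 -0.1501] [ 0.4704 -0.1399] z 0.1677
top 0.195 11 [ 0.4654 -0.1436  0.2044] [ 0.4634 -0.1509] [ 0.4684 -0.1364] z 0.2097
```

View pics/v4.png

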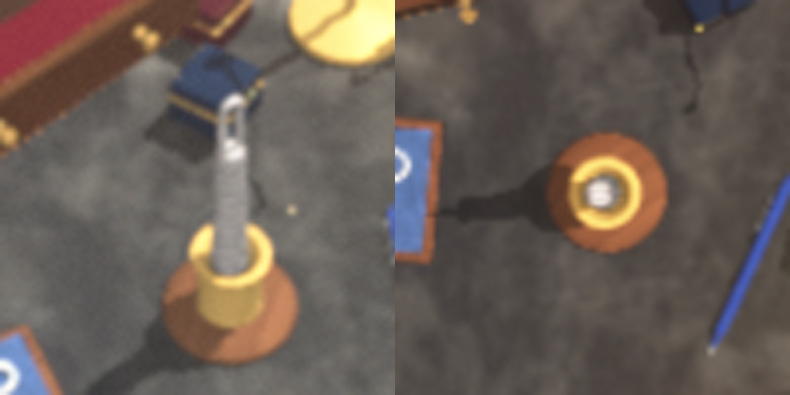

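The stick stands upright in the cup (eye at (232,105) in the scene crop, (600,192) in the top crop), with its top at z 0.207 as expected. In the robot frame the eye is at about (0.4655,-0.1427). Next I grip the gold ring, low on the fingertips.

```bash
python3 - <<'E'
from h import *
env.grip(.036,25)
env.movel([.4827,.0767,.11],velocity=.12)
r=env.movel([.4827,.0767,.074],velocity=.03,stop_force=5); s(f"touch {r}")
z=env.get_state()["tcp_pos"][2]
env.movel([.4827,.0767,z+.003],velocity=.05)
env.grip(.015,25); s("grip")
env.movel([.4827,.0767,z+.05],velocity=.1); s("lift")
env.movel([.4827,.0767,.32],velocity=.2)
env.movel([.4655,-.1427,.32],velocity=.2); env.dwell(.2); s("over")
snap("5")
o=[cv2.resize(np.load(f"pics/{n}5.npz")["im"][a:a+100,b:b+100],(395,395),interpolation=cv2.INTER_CUBIC) for n,a,b in(("scene",150,220),("top",170,200))]
cv2.imwrite("pics/v5.png",np.hstack(o))
E
```

```text
touch True 17.27 [0.4825 0.0767 0.0816] F [-1.1  0.   8.5] T [ 0.    0.36 -0.01] op 0.0355 gf 4.7
grip 17.77 [0.4827 0.0767 0.0847] F [-0.3 -0.8  3.1] T [-0.05  0.14 -0.02] op 0.0245 gf 24.3
lift 18.39 [0.4825 0.0765 0.1315] F [-0.2 -0.6 -0.7] T [-0.03  0.03 -0.01] op 0.0246 gf 24.6
over 20.93 [ 0.4657 -0.1418  0.32  ] F [-0.3  0.  -1.2] T [-0.08 -0.03  0.  ] op 0.0249 gf 24.6
```

View pics/v5.png

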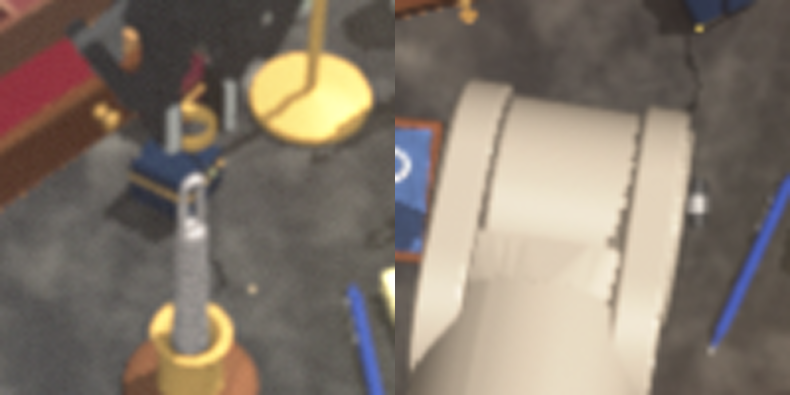

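The ring is held level under the fingertips (scene crop (197,122)), above the eye at (193,180). The arm hides both from above, so I check alignment with the scene camera alone.

```bash
python3 - <<'E'
from h import *
D=np.load("pics/scene5.npz");im,d=D["im"],D["d"];P=cloud("scene",d);Z=P[...,2];hsv=cv2.cvtColor(im,cv2.COLOR_BGR2HSV)
v,u=np.mgrid[0:384,0:512];box=(u>262)&(u<280)&(v>168)&(v<194)
m=box&(cv2.inRange(hsv,(12,80,60),(36,255,255))>0)&(Z>.2)
q=P[m];print("ring px",m.sum(),u[m].mean().round(2),v[m].mean().round(2),u[m].min(),u[m].max(),v[m].min(),v[m].max(),"pts",q.min(0).round(4),q.max(0).round(4))
print("expected ring proj",proj("scene",[[.4657,-.1418,.2453],[.4657,-.1418,.2543],[.4657,-.1418,.2498]]).round(2).tolist())
c=max(cv2.findContours(m.astype(np.uint8),0,1)[0],key=cv2.contourArea).reshape(-1,2);print("circ",circ(plane("scene",c,.2498)))
st=(Z>.165)&(Z<.212)&(np.hypot(P[...,0]-.465,P[...,1]+.1425)<.03);print("eye px",st.sum(),u[st].mean().round(2),u[st].min(),u[st].max(),v[st].min(),P[st].mean(0).round(4))
for z in(.165,.185,.205): print("expected eye px at",z,proj("scene",[[.4655,-.1427,z]]).round(2).tolist())
for r in range(195,216,2): 
    w=np.nonzero(st[r])[0]
    if len(w): print(r,w.min(),w.max())
E
```

```text
ring px 77 270.43 180.68 266 275 171 187 pts [ 0.4538 -0.1535  0.2442] [ 0.4787 -0.1309  0.2717]
expected ring proj [[268.58, 183.21], [268.63, 180.3], [268.61, 181.76]]
circ [ 0.4661 -0.143   0.0124]
eye px 51 267.61 265 270 195 [ 0.4663 -0.1405  0.1876]
expected eye px at 0.165 [[268.56, 207.14]]
expected eye px at 0.185 [[268.66, 201.45]]
expected eye px at 0.205 [[268.77, 195.58]]
195 267 270
197 266 270
199 265 270
201 266 270
203 265 270
205 265 270
207 265 266
```

```bash
python3 - <<'E'
from h import *
env.movel([.4655,-.1427,.289],velocity=.1); env.dwell(.3); s("near")
snap("6")
im=np.load("pics/scene6.npz")["im"][170:220,240:300]
cv2.imwrite("pics/v6.png",cv2.resize(im,(720,600),interpolation=cv2.INTER_CUBIC))
print(proj("scene",[[.4655,-.1427,.2143],[.4655,-.1427,.2233],[.4655,-.1427,.205],[.4655,-.1427,.12]])-[240,170])
E
```

```text
near 21.79 [ 0.4657 -0.1428  0.2895] F [ 0.2  0.1 -0.1] T [-0.    0.03  0.02] op 0.0247 gf 24.6
[[28.81849635 22.77735481]
 [28.86910102 20.02494658]
 [28.76705062 25.5777099 ]
 [28.33323687 49.280555  ]]
```

View pics/v6.png

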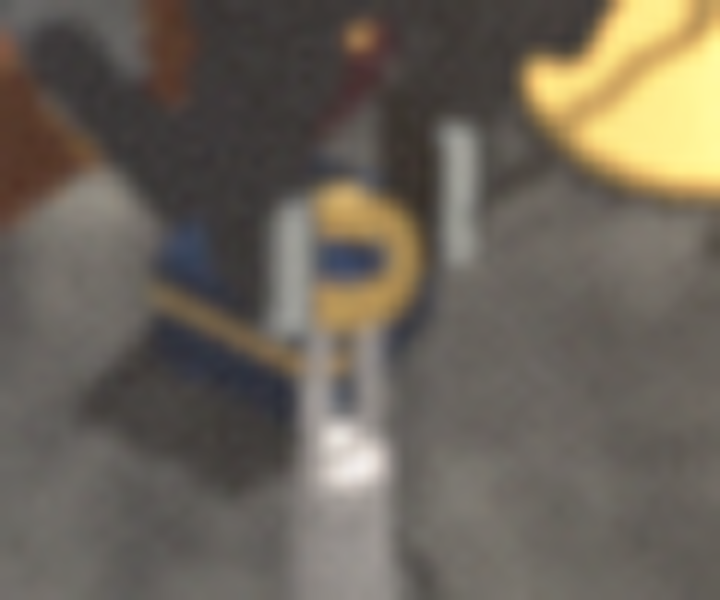

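The ring centre is at u≈347 and the eye at u≈344 in the crop, so they are within about 0.5 mm of each other, and the vertical position matches the prediction. I'll lower with a light force stop.

```bash
python3 - <<'E'
from h import *
r=env.movel([.4656,-.1424,.260],velocity=.05,stop_force=4); s(f"a {r}")
if not r:
    r=env.movel([.4656,-.1424,.224],velocity=.03,stop_force=4); s(f"b {r}")
E
```

```text
a False 22.62 [ 0.4657 -0.1424  0.26  ] F [ 0.  -0.2 -0.2] T [ 0.02 -0.02  0.01] op 0.0247 gf 24.6
b False 23.98 [ 0.4657 -0.1424  0.2242] F [0.1 0.1 0.1] T [-0.01 -0.06  0.  ] op 0.0243 gf 24.6
```

The ring is round the taper and met no contact. I'll release, rise and check.

```bash
python3 - <<'E'
from h import *
env.grip(.045); env.dwell(.3); s("open")
env.movel([.4656,-.1424,.32],velocity=.12)
env.reach([.483,-.36,.40],Q(0)); env.dwell(.3); s("away")
snap("7")
for n in("scene","top"):
    D=np.load(f"pics/{n}7.npz");im=D["im"];P=cloud(n,D["d"]);Z=P[...,2];hsv=cv2.cvtColor(im,cv2.COLOR_BGR2HSV)
    near=(np.hypot(P[...,0]-.465,P[...,1]+.1425)<.03)
    m=near&(cv2.inRange(hsv,(12,80,60),(36,255,255))>0)&(Z>.08);q=P[m];print(n,len(q),q.min(0).round(4) if len(q) else "",q.max(0).round(4) if len(q) else "")
    print("  tip z",Z[near].max().round(4),P[near&(Z>.195)].mean(0).round(4))
o=[cv2.resize(np.load(f"pics/{n}7.npz")["im"][a:a+65,b:b+65],(395,395),interpolation=cv2.INTER_CUBIC) for n,a,b in(("scene",190,235),("top",185,220))]
cv2.imwrite("pics/v7.png",np.hstack(o))
E
```

```text
open 24.61 [ 0.4656 -0.1424  0.224 ] F [-0.5 -0.4 -0.4] T [ 0.05 -0.01  0.05] op 0.0448 gf 0.0
away 26.78 [ 0.4833 -0.3588  0.3999] F [0.6 0.4 0.2] T [ 0.03 -0.   -0.01] op 0.0452 gf 0.0
scene 42 [ 0.4545 -0.1498  0.0814] [ 0.4766 -0.1285  0.1248]
  tip z 0.2064 [ 0.4665 -0.1404  0.2011]
top 44 [ 0.4542 -0.1568  0.1199] [ 0.4778 -0.1306  0.1643]
  tip z 0.2083 [ 0.4654 -0.1438  0.2041]
```

View pics/v7.png

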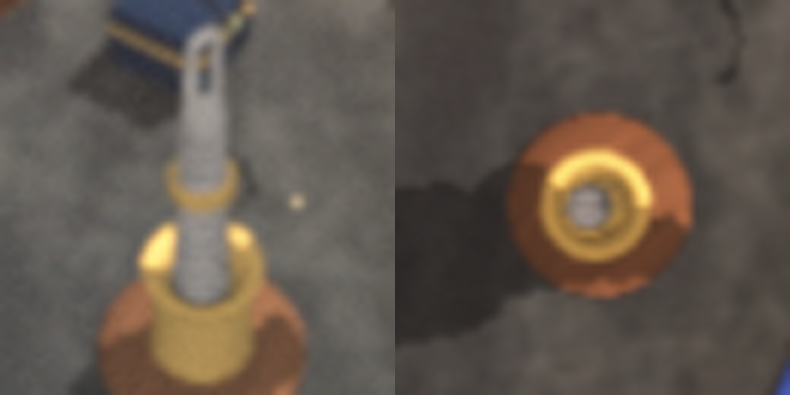

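The ring sits on the taper at scene crop (203,188), with its top at about z 0.121 as expected, and the stick stands upright. One levelness check on the ring's top points, then I hand in.

```bash
python3 - <<'E'
from h import *
ok=[]
for n in("scene","top"):
    D=np.load(f"pics/{n}7.npz");P=cloud(n,D["d"]);r=np.hypot(P[...,0]-.4655,P[...,1]+.1427)
    q=P[(r<.016)&(r>.0105 if n=="top" else r>.009)&(P[...,2]>.1175)&(P[...,2]<.128)]
    k=np.linalg.lstsq(np.c_[q[:,:2]-[.4655,-.1427],np.ones(len(q))],q[:,2],rcond=None)[0];print(n,len(q),k.round(4));
    if n=="top": ok=np.hypot(*k[:2])<.15 and abs(k[2]-.121)<.004
print(ok)
if ok: print(job.job_done())
E
```

```text
scene 34 [ 0.0745 -0.0404  0.1225]
top 26 [ 0.0228 -0.0293  0.123 ]
True
the job is handed in; nothing more can be done
None
```

I handed the job in at about 27 s on the robot's clock: the stick stands fully home in the brass cup, and the gold ring sits level on its taper at about the expected height, released. The silver ring, navy box and pen were not touched.

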